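Seat a slide carrier and close its toggle clamp

TASK

Slide the aluminium slide carrier across the black mounting board until it is fully home, touching both the long rear fence and the tip of the stop screw. Then push the handle of the toggle clamp down past its dead point until it lies on its stop, so that the pad holds the carrier there. Push gently, keep off the glass slides, and leave the other things where they are.

Things in the scene. Friction and masses are not known exactly. Their poses are not given: they have to be found in the camera images.
- carrier: Loose aluminium slide carrier on the board, 86 (x) x 128 (y) x 14 mm high, 0.3 to 0.5 kg. Origin: centre of its underside. Its +x long edge belongs against the fence, its -y short edge against the stop screw. Along the +x edge runs a plain strip, 26 mm wide, for the clamp's pad; the rest is a tray with glass slides. It slides at 2 to 5 N; over 30 N on it would crack the glass.
- slides: The two glass slides (76 x 26 mm each) in the carrier's tray, 2.6 mm below its rim, moving with the carrier. Not to be touched. Origin: on the tray's floor, 10 mm above the carrier's origin.
- fence: Rear fence: fixed steel bar 110 (y) x 12 x 10 mm high across the board. Origin: middle of its front face, at the foot, level with the board's top. +x points away from the carrier, towards the clamp, z up. Home, the carrier's long edge lies flat on the face: its x axis parallel to the fence's, its origin 43 mm in front of the face (x = -43 mm).
- end_stop: Steel block 40 x 12 x 14 mm at the board's -y edge. Origin: middle of its face towards the carrier (+y), at the foot, 43 mm in front of the fence's face. From that face, 7.5 mm above the board, a blunt 8 mm stop screw stands out in +y. It is locked, but set anew each time: its tip is 4 to 30 mm out of the face, and no reading tells how far. Home, the carrier's -y edge touches the tip.
- handle_pin (a point): The pin on which the clamp's handle turns, at the rear of the clamp's arm, about 40 mm above the board's top and 50 mm behind the fence's face. As the clamp closes it shifts about 12 mm towards the fence.
- grip (a point): Point on the axis of the handle's round black grip (17 mm thick, 93 mm long) where to push it, 106 mm from handle_pin, 25 mm from its end. The handle swings in the upright plane along x through the fence's middle. Open, it leans back 60 degrees above level (this point 105 mm behind the fence's face, 132 mm above the board's top); closed, it lies almost level (150 mm behind, 52 mm above).
- handle (a joint): Angle between clamp handle and clamp arm, rad: 0 open (handle and pad up; starts at 0 to 0.1), growing as the handle is pushed down, 1.687 on its stop. The pad meets the carrier at about 1.15; the handle then resists (to 10 N at the grip) until its dead point near 1.6, past which it snaps onto the stop and stays. Before 1.15 it stays where left. Rigid on its stop: never push it with over 30 N.
- pad: Black rubber pad, 18 mm across, on the sprung steel spindle at the front of the clamp's arm. Origin: centre of its underside. Open, it hangs tilted about 33 mm above the carrier's top; closed, it presses on the carrier's strip, 16 mm in front of the fence's face, with about 24 N.
- oil_bottle: Bystander: small amber bottle with a black cap, 32 mm across, 62 mm high, on the bench beside the board's -x end. Origin: centre of its underside.
- objective: Bystander: steel microscope objective standing nose up, 34 mm across, 50 mm high, on the bench beside the board's -x end. Origin: centre of its underside.
- slide_box: Bystander: grey plastic slide box, 177 x 87 x 34 mm, on the bench beside the board on the end stop's side. Origin: centre of its underside.
- fixture: The fixed black mounting board, 300 (x) x 200 (y) x 12 mm, with rows of screw holes; fence, end stop and clamp are screwed to its top, square to its axes. Origin: centre of its underside, on the work surface. +x runs from the carrier towards the clamp, z up.
Not all that is in view belongs to the job. What is meant by the carrier is not purple or yellow, and is the larger of those in its own colour.

How it is judged:
On the way:
1. with the clamp still open, the carrier lies flat and square on the board, within 1.5 mm of the fence and of the stop screw's tip (x of carrier in the frame of fence above -0.0445 m and z of carrier in the frame of fence below 0.002 m and angle between the x axis of carrier and the x axis of fence, either way round below 0.025 rad and y of stop_screw_c0 in the frame of carrier above -0.0895 m and value of joint handle below 1 rad), for 0.2 s.
At the end, for the whole second after the job is handed in: the carrier lies at rest, flat on the board, within 1.5 mm of the fence and of the stop screw's tip and square to the fence within 0.025 rad; the handle is past its dead point, within 0.037 rad of its stop; the pad presses on the carrier with over 10 N (x of carrier in the frame of fence above -0.0445 m and z of carrier in the frame of fence below 0.002 m and angle between the x axis of carrier and the x axis of fence, either way round below 0.025 rad and y of stop_screw_c0 in the frame of carrier above -0.0895 m and value of joint handle above 1.65 rad and contact force between pad and carrier above 10 N and linear speed of carrier below 0.01 m/s); the robot touches nothing.
It fails at once if the fingers push the carrier with over 30 N (contact force between the fingers and carrier above 30 N).
It fails at once if the fingers push the clamp's handle with over 30 N (contact force between the fingers and handle above 30 N).
It fails at once if the glass slides are touched (contact force between the fingers and slides above 0.5 N).
It fails at once if a bystander (bottle, objective or slide box) is pushed away by over 15 mm (distance of any of oil_bottle, objective, slide_box from where it was at the start of the episode above 0.015 m).
It also fails if it takes over 67 s, if anything falls off the work surface, if the arm or the gripper's body presses on something with over 40 N, if the wrist force passes 120 N, or if a joint passes its speed limit or range.

ROBOT

A 6-joint arm with a two-finger parallel gripper is mounted at the origin on the work surface. World frame = base frame: x ahead of the robot, y to its left, z up, the work surface at z = 0. Lengths are in m, angles in rad, forces in N, time in s.
With the tool pointing down it reaches from about 0.375 to 0.9 m from the base axis. Payload 3.1 kg.
Tool frame: the origin (TCP) lies midway between the tips of the shut fingers; the grasp point (between the pads) lies 19 mm behind it; z points along the fingers, y is the line along which they close (so a half turn about z gives the same grasp; the last joint's range is limited). The gripper opens to 85 mm and grips with 20 to 120 N. Pads are 22 mm wide; open, the fingers measure 114 mm over their backs; the gripper's body (76 mm by 85 mm) begins 54 mm behind the grasp point. The pads swing forward as they close: fully open they stand 13 mm farther back than shut.
Start: joints at [-1.363, 0.527, 1.433, -0, 1.181, -0.178], TCP at [0.236, -0.579, 0.231] pointing down, gripper open.
Joint ranges: [-3.08, 3.08], [-0.75, 2.2], [0.22, 2.44], [-1.43, 4.57], [0, 2.65], [-2.85, 2.85]. Speed limits (rad/s): [2.79, 2.79, 3.14, 3.14, 3.14, 3.14].

INTERFACE

Orientations are given as a unit quaternion [x, y, z, w].
In Python, from station import manip gives the robot as it stands. The module is installed in compiled form; this text tells all that it offers.
- The arm moves only by the tool apply_moves, never from a script. Its arguments are lists of equal length, an entry for each row: "claw": the gripper's target within -1 to 1 (fully open at 1, half-way at 0, shut at -1); "travel": the shift along the tool's x, y, z scaled (see below), a list of three; "turn": the turn, a rotation vector about the tool's x, y, z scaled (see below), a list of three. In form: {"claw": [claw, ...], "travel": [[dx, dy, dz], ...], "turn": [[rx, ry, rz], ...]}. A call has 1 to 5 rows; each row is the pose to reach, as a shift and turn from the pose commanded when the call began, along the tool's axes at that moment, turning the shorter way round; what a row does not reach only later rows make up. The controller multiplies each number of a shift by 800 mm and each number of a turn by 180 degrees. A row lasts 1/12 s, in which the tool goes at most 41.7 mm and 7.16 degrees, less where a joint would pass 70% of its speed; a pose out of reach is approached as far as the arm can. A call with a number of a shift or a turn outside -1 to 1 is refused whole. A call with a gripper value outside its range is refused whole. The fingers move at their own pace and stop on an object; "newtons" is the grip in N (left out, the last holds). Time passes only in rows, so rows that repeat a pose let the fingers close. It gives the time, the measured TCP pose, the force, the opening and the grip force at its end, in the units of the state.
- manip.sense(): the state, without advancing time (a new reading comes with each control period).
- manip.snapshot(name): name is "scene" or "top" or "wrist"; returns a dict with "pixels" (420x560x3 uint8, red, green, blue), "depth" (420x560 float32, m along the optical axis (not along the pixel's ray), 0 where there is no reading), "intrinsics" (3x3 intrinsics, pixels), "R" (3x3) and "t" (3): a world point X has camera coordinates R X + t. Camera axes: x right, y down, z forward; pixel columns grow to the right and rows downward; lengths in m; the calibration is good to about 2 mm. A picture is of the moment at which its call begins.
- manip.sign_off(): hands the job in; it is judged then, once.
The state is a dict: "t": time; "q": joint angles; "qd": joint speeds; "tau": joint torques, N m; "tcp_pos": TCP position; "tool_rot": TCP orientation; "force": force on the tool from outside, world axes, zero at the start; "ft_torque": the same for the moment, N m; "finger_gap": opening from 0.0 (shut) to 1.0 (fully open); "gripper_force": force on a finger pad.
Only numpy, scipy, OpenCV 4.12 (cv2) and the standard library are available. Lean on these libraries where they do the work, as an engineer would, in place of code of your own. Each camera call takes 0.05 s, during which the arm holds its last target. There are 200 camera calls.

## Working session

There is one attempt and no reset: what is moved stays moved. The work goes in short steps, Python scripts to look and compute and a tool call to move; the robot and the scene stay as the last step left them, time stands still between calls to the robot, and variables do not carry over. Pictures are saved under pics/ and viewed, at most 13 in all, crops included, and the job is handed in when it is done.

Besides the shell and the picture viewer there is one more tool, called after "Emit:" by a JSON object that holds its "fn" and its "kwargs". apply_moves: Moves the arm, as the interface text tells. Shifts and turns lie within -1 to 1; 1 stands for 800 mm of shift or 180 degrees of turn. Its arguments: {"type":"object","properties":{"claw":{"type":"array","items":{"type":"number"}},"travel":{"type":"array","items":{"type":"array","items":{"type":"number"}}},"turn":{"type":"array","items":{"type":"array","items":{"type":"number"}}},"newtons":{"type":"number"}},"required":["claw","travel","turn"]}

```bash
mkdir -p pics; cat > h.py <<'E'
import numpy as np,cv2
from station import manip
def snap(n):
    s=manip.snapshot(n); s={k:(np.array(v) if not isinstance(v,str) else v) for k,v in s.items()}
    return s
def world(s):
    K=s['intrinsics'];d=s['depth'];h,w=d.shape
    u,v=np.meshgrid(np.arange(w),np.arange(h))
    P=np.stack([(u-K[0,2])/K[0,0]*d,(v-K[1,2])/K[1,1]*d,d],-1)
    return (P-s['t'])@s['R']
def save(s,n,crop=None,scale=1):
    im=s['pixels'][...,::-1]
    if crop: im=im[crop[1]:crop[3],crop[0]:crop[2]]
    cv2.imwrite('pics/'+n,cv2.resize(im,None,fx=scale,fy=scale))
E
python3 - <<'E'
from h import *
for n in('top','scene'):
    s=snap(n);save(s,n+'0.png');np.savez(n+'0.npz',**s);print(-s['R'].T@s['t'])
print(manip.sense())
E
```

```text
[ 0.47274292 -0.11873415  1.28857487]
[ 1.19566648 -0.84956606  0.80758327]
{'t': 0.1, 'q': array([-1.36247726e+00,  5.28390141e-01,  1.43378474e+00, -9.36089498e-06,
        1.18141893e+00, -1.78503105e-01]), 'qd': array([-6.39526520e-05, -2.83688081e-03, -2.07541285e-03, -7.03335972e-05,
        2.46967614e-03,  6.68333919e-04]), 'tau': array([ 3.36682251e-04, -4.43304348e+01, -1.78585982e+01, -1.96875817e-04,
        3.86167463e-03, -8.66893171e-07]), 'tcp_pos': array([ 0.23566497, -0.5781597 ,  0.23041772]), 'tool_rot': array([ 9.81353476e-01,  1.92209143e-01, -1.92439020e-05, -1.00040378e-03]), 'force': array([-1.15699125, -0.65548346,  1.16286858]), 'ft_torque': array([-0.02143375, -0.02093247,  0.0324861 ]), 'gripper_force': 0.0, 'finger_gap': 0.9998266142621547}
```

View pics/top0.png

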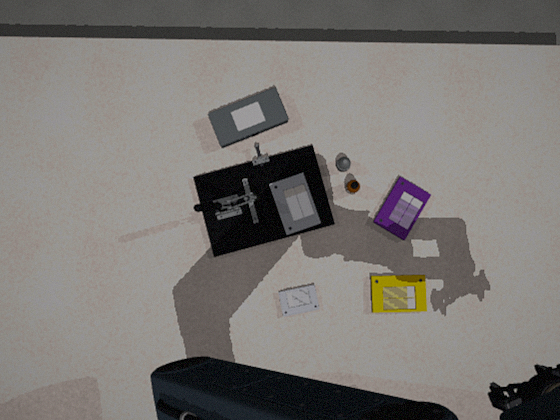

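View pics/scene0.png

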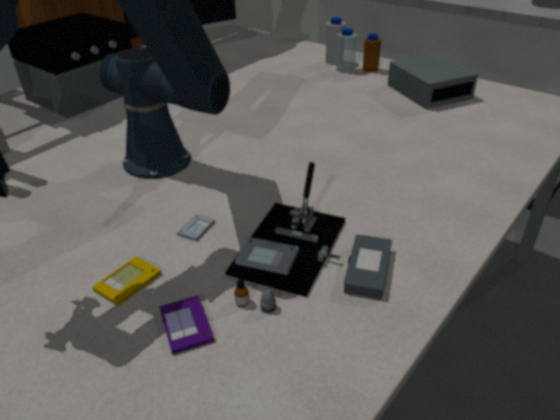

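The candidates are the grey carrier on the board at top (296,203), the small silver one at (298,299), the purple at (402,208) and the yellow at (398,294). I choose the grey one at (296,203): it isn't purple or yellow, and it is the larger of the two in its colour. The clamp is at (240,203), the end stop at (260,155), the bottle at (352,185), the objective at (343,162) and the slide box at (249,116).

```bash
python3 - <<'E'
from h import *
s=dict(np.load('top0.npz'));W=world(s);im=s['pixels'].astype(int)
save(s,'crop1.png',(180,70,380,270),3)
for n,p in dict(c0=(194,177),c1=(314,147),c2=(333,223),c3=(215,255),carr=(296,203),bottle=(352,185),obj=(343,162),box=(249,116)).items(): print(n,W[p[1],p[0]].round(4))
def rect(m,n):
    m=cv2.morphologyEx(m.astype(np.uint8),cv2.MORPH_OPEN,np.ones((3,3)))
    k,l,st,_=cv2.connectedComponentsWithStats(m)
    i=1+np.argmax(st[1:,4]); P=W[l==i][:,:2]
    print(n,st[i],cv2.minAreaRect((P*1000).astype(np.float32)),np.median(W[l==i][:,2]))
    return l==i
v,u=np.mgrid[:420,:560]
roi=(u>185)&(u<340)&(v>135)&(v<262)
dark=im.max(-1)<40
rect(roi&dark,'board')
rect(roi&(u>262)&~dark&(W[...,2]>.017)&(W[...,2]<.035),'carrier')
rect(roi&(W[...,2]>.017),'high')
rect((v<150)&(v>80)&(u>190)&(u<300)&(W[...,2]>.025),'box')
E
```

```text
c0 [0.6486 0.0867 0.0106]
c1 [ 0.7284 -0.203   0.0017]
c2 [ 0.5427 -0.2498  0.0117]
c3 [0.4617 0.0311 0.0113]
carr [ 0.5884 -0.1601  0.0224]
bottle [ 0.6293 -0.2886  0.0576]
obj [ 0.6843 -0.2682  0.0501]
box [ 0.7942 -0.0446  0.036 ]
board [ 194  146  140  110 7232] ((582.8960571289062, -86.18374633789062), (229.72007751464844, 299.8739929199219), 16.14892578125) 0.01222139175284457
carrier [ 269  174   51   61 1920] ((586.67529296875, -155.73194885253906), (128.2364501953125, 85.96527862548828), 19.93975830078125) 0.025235612162874135
high [ 269  174   51   61 1945] ((567.04248046875, -146.77613830566406), (159.03099060058594, 115.8626937866211), 19.5143985748291) 0.025245867590956126
box [ 208   88   80   59 2651] ((663.9068603515625, -95.793701171875), (369.7991943359375, 177.2015380859375), 23.03339958190918) 0.03440803936151374
```

View pics/crop1.png

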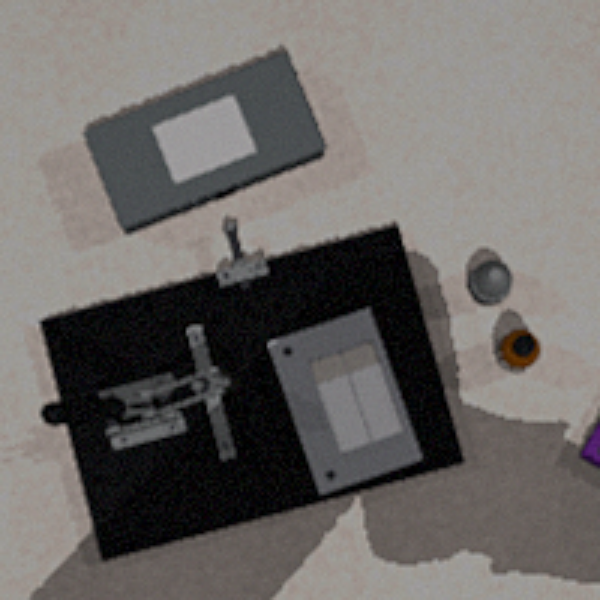

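```bash
cat >> h.py <<'E'
from scipy.spatial.transform import Rotation as Ro
A=np.radians(16.15)
BX=np.array([-np.sin(A),np.cos(A),0]);BY=np.array([-np.cos(A),-np.sin(A),0]);BC=np.array([.595,-.081,0])
def tob(P): P=np.asarray(P)-BC; return np.stack([P@BX,P@BY,P[...,2]],-1)
def fromb(b): return BC+b[0]*BX+b[1]*BY+np.array([0,0,b[2]])
def go(b,yawdeg,tilt=None):
    """target TCP in board frame, tool x yaw relative to board x"""
    st=manip.sense();R0=Ro.from_quat(st['tool_rot']);y=np.radians(yawdeg)+A+np.pi/2
    x=np.array([np.cos(y),np.sin(y),0]);z=np.array([0,0,-1.]);R1=Ro.from_matrix(np.c_[x,np.cross(z,x),z])
    d=R0.inv().apply(fromb(b)-st['tcp_pos']);r=(R0.inv()*R1).as_rotvec()
    print('travel',(d/.8).round(4),'turn',(r/np.pi).round(4),'mm',(d*1e3).round(1),'deg',np.degrees(r).round(1))
def where():
    st=manip.sense();F=st['force'];print('t',st['t'],'tcp_b mm',(tob(st['tcp_pos'])*1e3).round(2),'F_b',[round(float(v),2) for v in(F@BX,F@BY,F[2])],'gap',st['finger_gap'])
E
python3 - <<'E'
from h import *
s=dict(np.load('top0.npz'));W=world(s);B=tob(W)*1000;im=s['pixels'].astype(int)
nd=im.max(-1)
# board outline on top surface
P=B[150:252,196:332]
m=(nd<40)&(abs(B[...,2]-12)<4)&(abs(B[...,0])<170)&(abs(B[...,1])<115)
for i in(0,1): print('board ext',np.percentile(B[m][:,i],[.3,99.7]).round(1))
u,v=np.meshgrid(range(560),range(420))
m=(nd>45)&(B[...,2]>16)&(B[...,2]<28)&(B[...,0]>-20)&(B[...,0]<60)&(B[...,1]>-70)&(B[...,1]<70)
for y0 in range(-70,70,10):
    k=m&(B[...,1]>y0)&(B[...,1]<=y0+10)
    if k.sum(): print(y0,k.sum(),np.percentile(B[k][:,0],[0,20,50,100]).round(1),B[k][:,2].mean().round(1))
m=(B[...,2]>16)&(B[...,1]<-70)&(B[...,1]>-125)&(abs(B[...,0])<60);
print('stop',np.percentile(B[m],[2,50,98],axis=0).round(1))
c=np.array([.5867,-.1557,0]);print('carrier',tob(c)*1e3)
m=(B[...,2]>60)&(B[...,2]<200)&(abs(B[...,0])<250)&(abs(B[...,1])<60)
print('grip',np.percentile(B[m],[2,50,98],axis=0).round(1),m.sum())
where();go([-.19,.02,.12],0)
E
```

```text
board ext [-148.6  147.1]
board ext [-98.6  98.8]
-70 3 [25.5 28.5 33.  35.4] 17.7
-60 20 [25.5 27.7 30.9 36.5] 23.3
-50 20 [25.7 27.9 30.8 36.6] 23.0
-40 19 [25.3 27.3 30.5 36.3] 22.4
-30 13 [26.5 29.  31.8 59.9] 21.6
-10 5 [24.2 26.  31.7 36.4] 19.6
0 20 [25.5 27.6 30.9 58.4] 22.5
10 20 [25.5 28.4 31.1 58.8] 22.0
20 17 [25.7 27.5 30.4 34.9] 23.1
30 16 [25.9 27.5 31.3 35.8] 23.0
40 15 [25.4 27.2 30.6 36.6] 22.9
stop [[ -45.8 -122.4   16.1]
 [ -17.1  -91.4   24.1]
 [  38.8  -74.    30.9]]
carrier [-69.44342811  28.75048334   0.        ]
grip [[-215.7  -14.9   60.9]
 [  92.8   -4.4   93.9]
 [ 144.1   30.3  164. ]] 437
t 0.1 tcp_b mm [-377.59  483.44  230.42] F_b [-0.31, 1.29, 1.16] gap 0.9998266142621547
travel [ 0.6006 -0.1722  0.1386] turn [-4.000e-04 -5.000e-04 -4.666e-01] mm [ 480.5 -137.8  110.9] deg [ -0.1  -0.1 -84. ]
```

Emit:
{"fn": "apply_moves", "kwargs": {"claw": [-0.3, -0.3, -0.3, -0.3, -0.3], "travel": [[0.25, -0.07, 0.04], [0.25, -0.07, 0.04], [0.25, -0.07, 0.04], [0.25, -0.07, 0.04], [0.25, -0.07, 0.04]], "turn": [[0, 0, -0.19], [0, 0, -0.19], [0, 0, -0.19], [0, 0, -0.19], [0, 0, -0.19]]}}

```text
t: 0.52
tcp_pos: [0.3994, -0.4511, 0.1989]
tool_rot: [0.88, 0.474, 0.0, -0.0]
force: [1.2, -0.7, 0.5]
finger_gap: 0.356
gripper_force: 0.0
```

```bash
python3 -c "
from h import *
where();go([-.145,.027,.12],0)"
```

```text
t 0.5167 tcp_b mm [-301.05  290.81  198.88] F_b [-0.98, -0.95, 0.52] gap 0.3561221362398103
travel [0.3774 0.0659 0.0987] turn [-2.00e-04 -3.00e-04 -2.75e-01] mm [301.9  52.7  79. ] deg [ -0.   -0.  -49.5]
```

Emit:
{"fn": "apply_moves", "kwargs": {"claw": [-0.3, -0.3, -0.3, -0.3, -0.3], "travel": [[0.24, 0.04, 0.05], [0.24, 0.04, 0.05], [0.24, 0.04, 0.05], [0.24, 0.04, 0.05], [0.24, 0.04, 0.05]], "turn": [[0, 0, -0.18], [0, 0, -0.18], [0, 0, -0.18], [0, 0, -0.18], [0, 0, -0.18]]}}

```text
t: 0.93
tcp_pos: [0.5327, -0.3073, 0.1585]
tool_rot: [0.712, 0.702, 0.0, -0.001]
force: [0.3, -0.0, 0.1]
finger_gap: 0.347
gripper_force: 0.0
```

```bash
python3 -c "
from h import *
where();go([-.145,.027,.10],0)"
```

```text
t 0.9333 tcp_b mm [-200.08  122.76  158.46] F_b [-0.11, -0.25, 0.14] gap 0.3465625621779804
travel [0.1007 0.0944 0.0731] turn [-0.0002 -0.0006 -0.0945] mm [80.6 75.5 58.5] deg [ -0.   -0.1 -17. ]
```

Emit:
{"fn": "apply_moves", "kwargs": {"claw": [-0.3, -0.3, -0.3, -0.3, -0.3], "travel": [[0.1, 0.094, 0.073], [0.1, 0.094, 0.073], [0.1, 0.094, 0.073], [0.1, 0.094, 0.073], [0.1, 0.094, 0.073]], "turn": [[0, 0, -0.0945], [0, 0, -0.0945], [0, 0, -0.0945], [0, 0, -0.0945], [0, 0, -0.0945]]}}

```text
t: 1.35
tcp_pos: [0.6083, -0.2294, 0.099]
tool_rot: [0.602, 0.799, -0.0, -0.002]
force: [-0.4, 0.4, 0.9]
finger_gap: 0.35
gripper_force: 0.0
```

```bash
python3 -c "
from h import *
where();go([-.14,.027,.016],0)
s=snap('wrist');save(s,'w1.png');np.savez('w1.npz',**s)"
```

```text
t 1.35 tcp_b mm [-146.23   28.53   98.97] F_b [0.51, 0.23, 0.87] gap 0.350464321778106
travel [0.0075 0.0022 0.1037] turn [-0.001  -0.0009 -0.0009] mm [ 6.   1.8 83. ] deg [-0.2 -0.2 -0.2]
```

View pics/w1.png

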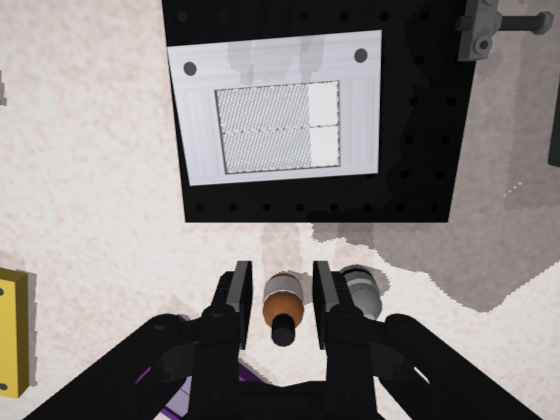

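The wrist view shows the carrier's near edge along (190,183)-(378,172) and the fingertips at (240,270) and (320,270). The bottle at (283,305) is on the bench, clear of the descent.

Emit:
{"fn": "apply_moves", "kwargs": {"claw": [-0.3, -0.3, -0.3, -0.3, -0.3], "travel": [[0.008, 0.002, 0.05], [0.008, 0.002, 0.09], [0.008, 0.002, 0.103], [0.008, 0.002, 0.103], [0.008, 0.002, 0.103]], "turn": [[0, 0, 0], [0, 0, 0], [0, 0, 0], [0, 0, 0], [0, 0, 0]]}}

```text
t: 1.82
tcp_pos: [0.6081, -0.227, 0.0195]
tool_rot: [0.604, 0.797, -0.0, 0.0]
force: [-0.1, 1.0, 0.6]
finger_gap: 0.351
gripper_force: 0.0
```

Emit:
{"fn": "apply_moves", "kwargs": {"claw": [-0.3, -0.3, -0.3, -0.3, -0.3], "travel": [[0.006, 0, 0], [0.012, 0, 0], [0.018, 0, 0], [0.024, 0, 0], [0.03, 0, 0]], "turn": [[0, 0, 0], [0, 0, 0], [0, 0, 0], [0, 0, 0], [0, 0, 0]]}}

```text
t: 2.23
tcp_pos: [0.6027, -0.203, 0.0202]
tool_rot: [0.603, 0.798, -0.0, 0.002]
force: [-0.1, -4.0, 1.7]
finger_gap: 0.35
gripper_force: 1.4
```

```bash
python3 -c "
from h import *
where();go([-.08,.027,.016],0)"
```

```text
t 2.2333 tcp_b mm [-119.35   26.52   20.23] F_b [-3.81, 1.17, 1.68] gap 0.3496968205002758
travel [ 0.0492 -0.0009  0.0051] turn [ 0.0007  0.0011 -0.0018] mm [39.4 -0.7  4.1] deg [ 0.1  0.2 -0.3]
```

Emit:
{"fn": "apply_moves", "kwargs": {"claw": [-0.3, -0.3, -0.3, -0.3, -0.3], "travel": [[0.008, 0, 0.004], [0.016, 0, 0.004], [0.024, 0, 0.004], [0.032, 0, 0.004], [0.04, 0, 0.004]], "turn": [[0, 0, 0], [0, 0, 0], [0, 0, 0], [0, 0, 0], [0, 0, 0]]}}

```text
t: 2.65
tcp_pos: [0.5932, -0.1712, 0.0158]
tool_rot: [0.603, 0.797, 0.0, 0.0]
force: [1.0, -3.1, 3.0]
finger_gap: 0.348
gripper_force: 1.7
```

```bash
python3 -c "
from h import *
where();s=snap('wrist');save(s,'w2.png');np.savez('w2.npz',**s)
W=world(s);B=tob(W)*1e3
m=(abs(B[...,2]-26)<5)&(B[...,0]>-105)&(B[...,0]<15)&(abs(B[...,1]-20)<90)&(s['pixels'].min(-1)>60)
print(np.percentile(B[m],[.5,50,99.5],axis=0).round(1),cv2.minAreaRect(B[m][:,:2].astype(np.float32)))
m=(abs(B[...,2]-22)<3)&(B[...,0]>15)&(B[...,0]<45)&(s['pixels'].min(-1)>60)&(abs(B[...,1])<70)
print(np.percentile(B[m],[.5,50,99.5],axis=0).round(1))
m=(B[...,2]>16)&(B[...,2]<40)&(abs(B[...,0]+18)<35)&(B[...,1]<-65)&(B[...,1]>-102);print(np.percentile(B[m],[.5,50,99.5],axis=0).round(1))
"
```

```text
t 2.65 tcp_b mm [-86.13  26.83  15.78] F_b [-3.23, -0.1, 3.0] gap 0.3479064118564307
[[-75.5 -34.2  23.2]
 [-26.9  29.8  27.1]
 [  9.9  92.5  29.1]] ((-34.919647216796875, 29.16411590576172), (129.305419921875, 90.3466796875), 89.68695831298828)
[[ 22.8 -58.   20. ]
 [ 26.7   6.2  23.5]
 [ 31.1  50.8  24.9]]
[[-39.8 -88.5  16.1]
 [-22.6 -83.6  23.4]
 [ -0.7 -76.4  30.8]]
```

View pics/w2.png

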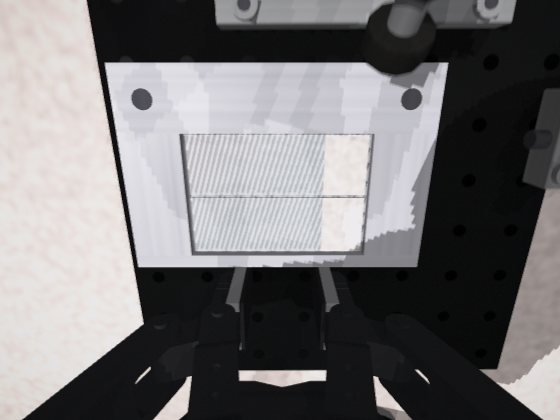

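The carrier is now square. Its rear edge (row 63) is about 13 mm short of the fence (row 25), and the fingers are on the front edge at (240,270) and (325,270).

Emit:
{"fn": "apply_moves", "kwargs": {"claw": [-0.3, -0.3, -0.3, -0.3, -0.3], "travel": [[0.005, 0, 0], [0.0085, 0, 0], [0.01, 0, 0], [0.01, 0, 0], [0.01, 0, 0]], "turn": [[0, 0, 0], [0, 0, 0], [0, 0, 0], [0, 0, 0], [0, 0, 0]]}}

```text
t: 3.12
tcp_pos: [0.5903, -0.1633, 0.0152]
tool_rot: [0.604, 0.797, 0.0, -0.001]
force: [1.2, -0.0, -0.3]
finger_gap: 0.351
gripper_force: 0.4
```

```bash
python3 -c "
from h import *
where()"
```

```text
t 3.1167 tcp_b mm [-77.78  27.44  15.24] F_b [-0.36, -1.11, -0.27] gap 0.3509481494744527
```

Emit:
{"fn": "apply_moves", "kwargs": {"claw": [-0.3, -0.3, -0.3, -0.3, -0.3], "travel": [[0.0015, 0, 0], [0.003, 0, 0], [0.004, 0, 0], [0.005, 0, 0], [0.005, 0, 0]], "turn": [[0, 0, 0], [0, 0, 0], [0, 0, 0], [0, 0, 0], [0, 0, 0]]}}

```text
t: 3.53
tcp_pos: [0.5892, -0.1596, 0.0153]
tool_rot: [0.603, 0.797, -0.0, -0.001]
force: [0.0, -0.7, -0.7]
finger_gap: 0.349
gripper_force: 0.4
```

Emit:
{"fn": "apply_moves", "kwargs": {"claw": [-0.3, -0.3, -0.3, -0.3, -0.3], "travel": [[0.0005, 0, 0], [0.001, 0, 0], [0.0015, 0, 0], [0.0015, 0, 0], [0.0015, 0, 0]], "turn": [[0, 0, 0], [0, 0, 0], [0, 0, 0], [0, 0, 0], [0, 0, 0]]}}

```text
t: 3.95
tcp_pos: [0.5893, -0.159, 0.0155]
tool_rot: [0.603, 0.797, -0.0, -0.0]
force: [0.1, -1.8, -1.8]
finger_gap: 0.353
gripper_force: 0.8
```

```bash
python3 -c "
from h import *
where()"
```

```text
t 3.95 tcp_b mm [-73.31  27.13  15.54] F_b [-1.79, 0.4, -1.81] gap 0.35259439367186923
```

Emit:
{"fn": "apply_moves", "kwargs": {"claw": [-0.3, -0.3, -0.3, -0.3, -0.3], "travel": [[0.0005, 0, 0], [0.001, 0, 0], [0.0015, 0, 0], [0.0015, 0, 0], [0.0015, 0, 0]], "turn": [[0, 0, 0], [0, 0, 0], [0, 0, 0], [0, 0, 0], [0, 0, 0]]}}

```text
t: 4.37
tcp_pos: [0.5897, -0.1588, 0.0158]
tool_rot: [0.603, 0.798, -0.0, 0.001]
force: [1.2, -4.2, -1.1]
finger_gap: 0.351
gripper_force: 2.5
```

Emit:
{"fn": "apply_moves", "kwargs": {"claw": [-0.3, -0.3, -0.3, -0.3, -0.3], "travel": [[0.0005, 0, 0], [0.001, 0, 0], [0.001, 0, 0], [0.001, 0, 0], [0.001, 0, 0]], "turn": [[0, 0, 0], [0, 0, 0], [0, 0, 0], [0, 0, 0], [0, 0, 0]]}}

```text
t: 4.78
tcp_pos: [0.5897, -0.1587, 0.0159]
tool_rot: [0.603, 0.798, -0.0, 0.002]
force: [0.2, -6.6, -1.3]
finger_gap: 0.352
gripper_force: 3.3
```

```bash
python3 -c "
from h import *
where()"
```

```text
t 4.7833 tcp_b mm [-73.18  26.68  15.92] F_b [-6.4, 1.65, -1.32] gap 0.35168753574156425
```

```bash
python3 -c "
from h import *
s=np.load('w2.npz');c=-s['R'].T@s['t'];print((tob(c)*1e3).round(1),'tcp -86 26.8 15.8')
B=tob(world(s))*1e3
m=(B[...,0]>-20)&(B[...,0]<40)&(abs(B[...,1]+5)<40)&(B[...,2]>40);print(np.percentile(B[m],[1,50,99],axis=0).round(1))
s=dict(np.load('top0.npz'));B=tob(world(s))*1e3
for x in range(-20,170,10):
  m=(B[...,0]>x)&(B[...,0]<x+10)&(abs(B[...,1]+5)<40)&(B[...,2]>30);print(x,m.sum(),np.percentile(B[m],[2,98],axis=0).round(0)[:,1:].tolist() if m.sum() else '')
go([-.12,.027,.10],0)
"
```

```text
[ -2.   26.9 159.9] tcp -86 26.8 15.8
[[ -2.  -11.2  62.8]
 [  9.9  -0.4  70.6]
 [ 19.1  26.9 159.9]]
-20 0 
-10 0 
0 11 [[-12.0, 65.0], [0.0, 72.0]]
10 33 [[-14.0, 62.0], [2.0, 86.0]]
20 41 [[-15.0, 81.0], [4.0, 97.0]]
30 42 [[-16.0, 68.0], [8.0, 97.0]]
40 18 [[-15.0, 62.0], [3.0, 97.0]]
50 17 [[-16.0, 43.0], [5.0, 74.0]]
60 52 [[-20.0, 36.0], [9.0, 64.0]]
70 46 [[-19.0, 35.0], [7.0, 59.0]]
80 39 [[-20.0, 34.0], [7.0, 70.0]]
90 49 [[-19.0, 34.0], [7.0, 104.0]]
100 56 [[-13.0, 33.0], [8.0, 119.0]]
110 59 [[-14.0, 45.0], [9.0, 138.0]]
120 43 [[-13.0, 131.0], [2.0, 158.0]]
130 42 [[-14.0, 147.0], [2.0, 166.0]]
140 22 [[-13.0, 157.0], [0.0, 166.0]]
150 0 
160 0 
travel [-5.890e-02  1.000e-04 -1.049e-01] turn [ 0.0004  0.001  -0.0018] mm [-47.1   0.1 -83.9] deg [ 0.1  0.2 -0.3]
```

Emit:
{"fn": "apply_moves", "kwargs": {"claw": [-0.3, -0.3, -0.3, -0.3, -0.3], "travel": [[-0.02, 0, 0], [-0.02, 0, -0.05], [-0.02, 0, -0.1], [0.02, -0.03, -0.1], [0.05, -0.07, -0.1]], "turn": [[0, 0, 0], [0, 0, 0], [0, 0, 0.04], [0, 0, 0.08], [0, 0, 0.12]]}}

```text
t: 5.2
tcp_pos: [0.528, -0.1348, 0.0983]
tool_rot: [0.744, 0.668, 0.002, 0.004]
force: [-0.5, 1.6, -0.6]
finger_gap: 0.354
gripper_force: 0.0
```

Emit:
{"fn": "apply_moves", "kwargs": {"claw": [-0.3, -0.3, -0.3, -0.3, -0.3], "travel": [[0, 0, 0], [0, 0, 0], [0, 0, 0], [0, 0, 0], [0, 0, 0]], "turn": [[0, 0, 0.04], [0, 0, 0.08], [0, 0, 0.12], [0, 0, 0.16], [0, 0, 0.19]]}}

```text
t: 5.62
tcp_pos: [0.5238, -0.1334, 0.0957]
tool_rot: [0.907, 0.42, -0.0, -0.001]
force: [0.6, 0.5, -0.8]
finger_gap: 0.353
gripper_force: 0.0
```

```bash
python3 -c "
from h import *
where();go([-.022,.128,.08],-90)
"
```

```text
t 5.6167 tcp_b mm [-30.51  82.99  95.74] F_b [0.3, -0.74, -0.85] gap 0.35272098644201305
travel [-0.041  -0.0399  0.0197] turn [-6.000e-04 -1.000e-04  1.864e-01] mm [-32.8 -31.9  15.8] deg [-0.1 -0.  33.5]
```

Emit:
{"fn": "apply_moves", "kwargs": {"claw": [-0.3, -0.3, -0.3, -0.3, -0.3], "travel": [[-0.041, -0.04, 0.02], [-0.041, -0.04, 0.02], [-0.041, -0.04, 0.02], [-0.041, -0.04, 0.02], [-0.041, -0.04, 0.02]], "turn": [[0, 0, 0.04], [0, 0, 0.08], [0, 0, 0.12], [0, 0, 0.16], [0, 0, 0.1864]]}}

```text
t: 6.03
tcp_pos: [0.478, -0.1381, 0.0796]
tool_rot: [0.99, 0.14, -0.0, -0.001]
force: [-0.6, -0.3, 0.3]
finger_gap: 0.345
gripper_force: 0.0
```

```bash
python3 -c "
from h import *
where();go([-.022,.120,.016],-90)
s=snap('wrist');save(s,'w3.png');np.savez('w3.npz',**s)
W=world(s);B=tob(W)*1e3
m=(abs(B[...,2]-26)<5)&(B[...,0]>-105)&(B[...,0]<22)&(abs(B[...,1]-20)<90)&(s['pixels'].min(-1)>60)
print(np.percentile(B[m],[.5,50,99.5],axis=0).round(1),cv2.minAreaRect(B[m][:,:2].astype(np.float32)))
"
```

```text
t 6.0333 tcp_b mm [-22.34 128.3   79.56] F_b [-0.18, 0.65, 0.27] gap 0.34541065918283
travel [ 0.0104 -0.0003  0.0794] turn [-0.0007  0.0002 -0.0001] mm [ 8.3 -0.2 63.6] deg [-0.1  0.  -0. ]
[[-62.9  -3.7  22.8]
 [-20.8  38.4  26.3]
 [ 21.6  92.7  29.1]] ((-20.829326629638672, 44.4123649597168), (98.08001708984375, 85.65023040771484), 89.99600982666016)
```

View pics/w3.png

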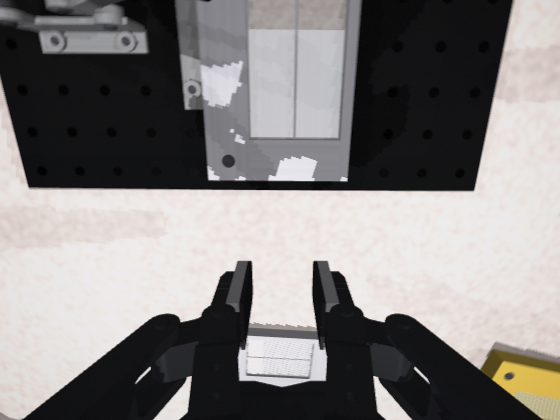

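The carrier's near edge is at row 181, columns 208-347. The fingers are centred on it at columns 245 and 320.

Emit:
{"fn": "apply_moves", "kwargs": {"claw": [-0.3, -0.3, -0.3, -0.3, -0.3], "travel": [[0.01, 0, 0.04], [0.01, 0, 0.079], [0.01, 0, 0.08], [0.01, 0, 0.08], [0.018, 0, 0.08]], "turn": [[0, 0, 0], [0, 0, 0], [0, 0, 0], [0, 0, 0], [0, 0, 0]]}}

```text
t: 6.5
tcp_pos: [0.4911, -0.134, 0.0161]
tool_rot: [0.99, 0.144, -0.001, -0.001]
force: [-0.0, -0.7, 0.1]
finger_gap: 0.348
gripper_force: 0.0
```

Emit:
{"fn": "apply_moves", "kwargs": {"claw": [-0.3, -0.3, -0.3, -0.3, -0.3], "travel": [[0.008, 0, 0], [0.014, 0, 0], [0.02, 0, 0], [0.026, 0, 0], [0.032, 0, 0]], "turn": [[0, 0, 0], [0, 0, 0], [0, 0, 0], [0, 0, 0], [0, 0, 0]]}}

```text
t: 6.92
tcp_pos: [0.517, -0.127, 0.0164]
tool_rot: [0.99, 0.144, -0.0, 0.0]
force: [-3.3, -2.7, 2.5]
finger_gap: 0.353
gripper_force: 2.0
```

```bash
python3 -c "
from h import *
where()"
```

```text
t 6.9167 tcp_b mm [-22.43  87.74  16.43] F_b [-1.66, 3.88, 2.53] gap 0.3526221699839221
```

Emit:
{"fn": "apply_moves", "kwargs": {"claw": [-0.3, -0.3, -0.3, -0.3, -0.3], "travel": [[0.002, 0, 0], [0.004, 0, 0], [0.006, 0, 0], [0.008, 0, 0], [0.008, 0, 0]], "turn": [[0, 0, 0], [0, 0, 0], [0, 0, 0], [0, 0, 0], [0, 0, 0]]}}

```text
t: 7.33
tcp_pos: [0.523, -0.1249, 0.0155]
tool_rot: [0.99, 0.144, -0.0, -0.0]
force: [-2.2, -0.7, 2.1]
finger_gap: 0.346
gripper_force: 1.3
```

```bash
python3 -c "
from h import *
where()"
```

```text
t 7.3333 tcp_b mm [-22.17  81.35  15.47] F_b [-0.08, 2.33, 2.06] gap 0.34639585080036417
```

Emit:
{"fn": "apply_moves", "kwargs": {"claw": [-0.3, -0.3, -0.3, -0.3, -0.3], "travel": [[0.0015, 0, 0], [0.003, 0, 0], [0.0045, 0, 0], [0.006, 0, 0], [0.006, 0, 0]], "turn": [[0, 0, 0], [0, 0, 0], [0, 0, 0], [0, 0, 0], [0, 0, 0]]}}

```text
t: 7.75
tcp_pos: [0.5281, -0.1237, 0.0155]
tool_rot: [0.99, 0.144, 0.0, 0.0]
force: [-0.5, -0.8, 0.8]
finger_gap: 0.352
gripper_force: 0.9
```

```bash
python3 -c "
from h import *
where()"
```

```text
t 7.75 tcp_b mm [-22.43  76.15  15.46] F_b [-0.68, 0.71, 0.77] gap 0.35161232467319337
```

Still free to slide, so I'll continue.

Emit:
{"fn": "apply_moves", "kwargs": {"claw": [-0.3, -0.3, -0.3, -0.3, -0.3], "travel": [[0.0015, 0, 0], [0.003, 0, 0], [0.0045, 0, 0], [0.006, 0, 0], [0.006, 0, 0]], "turn": [[0, 0, 0], [0, 0, 0], [0, 0, 0], [0, 0, 0], [0, 0, 0]]}}

```text
t: 8.17
tcp_pos: [0.5328, -0.1224, 0.0155]
tool_rot: [0.99, 0.144, 0.0, 0.0]
force: [-1.7, -1.1, -0.6]
finger_gap: 0.351
gripper_force: 0.4
```

```bash
python3 -c "
from h import *
where()"
```

```text
t 8.1667 tcp_b mm [-22.42  71.29  15.53] F_b [-0.63, 1.93, -0.61] gap 0.35104014238842757
```

Emit:
{"fn": "apply_moves", "kwargs": {"claw": [-0.3, -0.3, -0.3, -0.3, -0.3], "travel": [[0.0015, 0, 0], [0.003, 0, 0], [0.0045, 0, 0], [0.005, 0, 0], [0.005, 0, 0]], "turn": [[0, 0, 0], [0, 0, 0], [0, 0, 0], [0, 0, 0], [0, 0, 0]]}}

```text
t: 8.58
tcp_pos: [0.5363, -0.1212, 0.0156]
tool_rot: [0.99, 0.144, 0.0, 0.0]
force: [-1.7, 0.2, -0.2]
finger_gap: 0.353
gripper_force: 0.5
```

```bash
python3 -c "
from h import *
where()"
```

```text
t 8.5833 tcp_b mm [-22.33  67.53  15.56] F_b [0.62, 1.56, -0.17] gap 0.35266923339808237
```

Emit:
{"fn": "apply_moves", "kwargs": {"claw": [-0.3, -0.3, -0.3, -0.3, -0.3], "travel": [[0.0015, 0, 0], [0.003, 0, 0], [0.0045, 0, 0], [0.005, 0, 0], [0.005, 0, 0]], "turn": [[0, 0, 0], [0, 0, 0], [0, 0, 0], [0, 0, 0], [0, 0, 0]]}}

```text
t: 9.0
tcp_pos: [0.5401, -0.1201, 0.0156]
tool_rot: [0.99, 0.144, 0.0, 0.0]
force: [-1.1, -0.4, -1.3]
finger_gap: 0.35
gripper_force: 0.6
```

```bash
python3 -c "
from h import *
where()
s=snap('wrist');save(s,'w4.png');np.savez('w4.npz',**s)"
```

```text
t 9.0 tcp_b mm [-22.32  63.59  15.58] F_b [-0.06, 1.2, -1.29] gap 0.35031589575358424
```

View pics/w4.png

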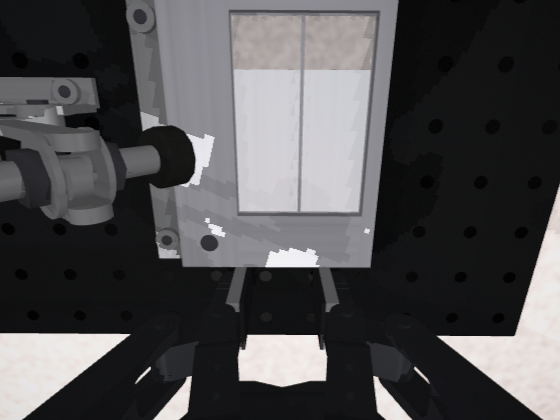

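The carrier is sliding along the fence. Its near edge is at row 267 and the fence edge at column 155-165 lies alongside it.

Emit:
{"fn": "apply_moves", "kwargs": {"claw": [-0.3, -0.3, -0.3, -0.3, -0.3], "travel": [[0.0015, 0, 0], [0.003, 0, 0], [0.0045, 0, 0], [0.005, 0, 0], [0.005, 0, 0]], "turn": [[0, 0, 0], [0, 0, 0], [0, 0, 0], [0, 0, 0], [0, 0, 0]]}}

```text
t: 9.47
tcp_pos: [0.5422, -0.1193, 0.0156]
tool_rot: [0.99, 0.144, -0.002, -0.0]
force: [-4.8, -3.4, 1.2]
finger_gap: 0.349
gripper_force: 3.2
```

```bash
python3 -c "
from h import *
where()"
```

```text
t 9.4667 tcp_b mm [-22.08  61.4   15.62] F_b [-1.96, 5.57, 1.19] gap 0.34896632256433835
```

Emit:
{"fn": "apply_moves", "kwargs": {"claw": [-0.3, -0.3, -0.3, -0.3, -0.3], "travel": [[0.0015, 0, 0], [0.003, 0, 0], [0.0035, 0, 0], [0.0035, 0, 0], [0.0035, 0, 0]], "turn": [[0, 0, 0], [0, 0, 0], [0, 0, 0], [0, 0, 0], [0, 0, 0]]}}

```text
t: 9.88
tcp_pos: [0.5423, -0.1191, 0.0156]
tool_rot: [0.99, 0.144, -0.004, -0.001]
force: [-11.1, -7.8, 5.6]
finger_gap: 0.351
gripper_force: 6.5
```

```bash
python3 -c "
from h import *
where()"
```

```text
t 9.8833 tcp_b mm [-21.89  61.24  15.62] F_b [-4.37, 12.87, 5.64] gap 0.35055289305300463
```

Both contacts are felt: fence at TCP x=-73.2 and screw at TCP y=61.2. I'll back off and re-seat in x.

Emit:
{"fn": "apply_moves", "kwargs": {"claw": [-0.3, -0.3, -0.3, -0.3, -0.3], "travel": [[-0.02, 0, 0], [-0.02, 0, -0.05], [-0.02, 0, -0.1], [0.01, 0.04, -0.1], [0.05, 0.08, -0.1]], "turn": [[0, 0, 0], [0, 0, 0], [0, 0, -0.04], [0, 0, -0.08], [0, 0, -0.12]]}}

```text
t: 10.3
tcp_pos: [0.6007, -0.1666, 0.0993]
tool_rot: [0.944, 0.329, 0.002, 0.001]
force: [1.0, -0.5, -0.0]
finger_gap: 0.354
gripper_force: 0.0
```

Emit:
{"fn": "apply_moves", "kwargs": {"claw": [-0.3, -0.3, -0.3, -0.3, -0.3], "travel": [[0, 0, 0], [0, 0, 0], [0, 0, 0], [0, 0, 0], [0, 0, 0]], "turn": [[0, 0, -0.04], [0, 0, -0.08], [0, 0, -0.12], [0, 0, -0.16], [0, 0, -0.19]]}}

```text
t: 10.72
tcp_pos: [0.6007, -0.1664, 0.0958]
tool_rot: [0.806, 0.592, 0.001, 0.001]
force: [0.2, -0.6, -0.9]
finger_gap: 0.35
gripper_force: 0.0
```

```bash
python3 -c "
from h import *
where();go([-.095,-.014,.06],0)
"
```

```text
t 10.7167 tcp_b mm [-83.61  18.26  95.8 ] F_b [-0.62, -0.01, -0.87] gap 0.3497624333934274
travel [0.0104 0.0414 0.0448] turn [ 7.000e-04  1.000e-04 -1.867e-01] mm [ 8.4 33.1 35.9] deg [  0.1   0.  -33.6]
```

Emit:
{"fn": "apply_moves", "kwargs": {"claw": [-0.3, -0.3, -0.3, -0.3, -0.3], "travel": [[0.01, 0.041, 0.01], [0.01, 0.041, 0.02], [0.01, 0.041, 0.03], [0.01, 0.041, 0.04], [0.01, 0.041, 0.045]], "turn": [[0, 0, -0.04], [0, 0, -0.08], [0, 0, -0.12], [0, 0, -0.16], [0, 0, -0.1867]]}}

```text
t: 11.13
tcp_pos: [0.6339, -0.1684, 0.0587]
tool_rot: [0.601, 0.799, 0.0, 0.0]
force: [0.5, -0.8, 0.7]
finger_gap: 0.353
gripper_force: 0.0
```

```bash
python3 -c "
from h import *
where();go([-.085,-.014,.016],0)
"
```

```text
t 11.1333 tcp_b mm [-94.8  -13.04  58.67] F_b [-0.89, -0.3, 0.66] gap 0.3534190864458028
travel [0.0122 0.0012 0.0533] turn [ 0.0002 -0.0001  0.    ] mm [ 9.8  0.9 42.7] deg [ 0. -0.  0.]
```

Emit:
{"fn": "apply_moves", "kwargs": {"claw": [-0.3, -0.3, -0.3, -0.3, -0.3], "travel": [[0, 0.001, 0.04], [0, 0.001, 0.053], [0.01, 0.001, 0.053], [0.02, 0.001, 0.053], [0.02, 0.001, 0.053]], "turn": [[0, 0, 0], [0, 0, 0], [0, 0, 0], [0, 0, 0], [0, 0, 0]]}}

```text
t: 11.55
tcp_pos: [0.6293, -0.1511, 0.0178]
tool_rot: [0.603, 0.798, 0.0, -0.001]
force: [-0.8, -1.0, 0.1]
finger_gap: 0.348
gripper_force: 0.0
```

Emit:
{"fn": "apply_moves", "kwargs": {"claw": [-0.3, -0.3, -0.3, -0.3, -0.3], "travel": [[0.0015, 0, 0], [0.003, 0, 0], [0.0045, 0, 0], [0.006, 0, 0], [0.006, 0, 0]], "turn": [[0, 0, 0], [0, 0, 0], [0, 0, 0], [0, 0, 0], [0, 0, 0]]}}

```text
t: 11.97
tcp_pos: [0.6287, -0.1486, 0.0176]
tool_rot: [0.603, 0.798, 0.0, 0.0]
force: [1.4, 0.4, 0.4]
finger_gap: 0.345
gripper_force: 0.0
```

```bash
python3 -c "
from h import *
where()
"
```

```text
t 11.9667 tcp_b mm [-74.25 -13.54  17.64] F_b [0.02, -1.48, 0.42] gap 0.3453748314129315
```

Emit:
{"fn": "apply_moves", "kwargs": {"claw": [-0.3, -0.3, -0.3, -0.3, -0.3], "travel": [[0.001, 0, 0], [0.002, 0, 0], [0.003, 0, 0], [0.004, 0, 0], [0.004, 0, 0]], "turn": [[0, 0, 0], [0, 0, 0], [0, 0, 0], [0, 0, 0], [0, 0, 0]]}}

```text
t: 12.38
tcp_pos: [0.6284, -0.1476, 0.0174]
tool_rot: [0.603, 0.798, -0.001, 0.002]
force: [0.5, -5.7, -0.3]
finger_gap: 0.35
gripper_force: 2.8
```

```bash
python3 -c "
from h import *
where()
"
```

```text
t 12.3833 tcp_b mm [-73.21 -13.54  17.44] F_b [-5.6, 1.08, -0.32] gap 0.34979427554056614
```

Emit:
{"fn": "apply_moves", "kwargs": {"claw": [-0.3, -0.3, -0.3, -0.3, -0.3], "travel": [[0.001, 0, 0], [0.002, 0, 0], [0.002, 0, 0], [0.002, 0, 0], [0.002, 0, 0]], "turn": [[0, 0, 0], [0, 0, 0], [0, 0, 0], [0, 0, 0], [0, 0, 0]]}}

```text
t: 12.8
tcp_pos: [0.6284, -0.1475, 0.0175]
tool_rot: [0.603, 0.798, -0.001, 0.003]
force: [-0.5, -8.8, -2.1]
finger_gap: 0.348
gripper_force: 4.3
```

```bash
python3 -c "
from h import *
where()
"
```

```text
t 12.8 tcp_b mm [-73.18 -13.55  17.53] F_b [-8.32, 2.97, -2.1] gap 0.34762964021854437
```

Still seated at x=-73.2 with 8 N. Next I back off and go over to the clamp handle with the fingers shut.

Emit:
{"fn": "apply_moves", "kwargs": {"claw": [-0.3, -0.3, -1, -1, -1], "travel": [[-0.02, 0, 0], [-0.02, 0, -0.05], [-0.02, 0, -0.1], [-0.02, 0, -0.15], [-0.02, 0, -0.2]], "turn": [[0, 0, 0], [0, 0, 0], [0, 0, 0], [0, 0, 0], [0, 0, 0]]}}

```text
t: 13.22
tcp_pos: [0.6312, -0.1595, 0.1781]
tool_rot: [0.603, 0.797, 0.0, -0.001]
force: [1.0, -0.4, -0.3]
finger_gap: 0.006
gripper_force: 0.0
```

Emit:
{"fn": "apply_moves", "kwargs": {"claw": [-1, -1, -1, -1, -1], "travel": [[0.05, 0, -0.04], [0.1, 0, -0.05], [0.15, 0, -0.05], [0.2, -0.01, -0.05], [0.22, -0.01, -0.05]], "turn": [[0, 0, 0], [0, 0, 0], [0, 0, 0], [0, 0, 0], [0, 0, 0]]}}

```text
t: 13.63
tcp_pos: [0.5728, 0.0118, 0.2176]
tool_rot: [0.602, 0.798, 0.0, -0.002]
force: [-0.7, -0.2, -0.9]
finger_gap: 0.0
gripper_force: 0.0
```

```bash
python3 -c "
from h import *
where();go([.095,-.006,.152],0)
s=snap('wrist');save(s,'w5.png');np.savez('w5.npz',**s)
B=tob(world(s))*1e3
for z in range(100,180,8):
  m=(B[...,0]>95)&(B[...,0]<175)&(abs(B[...,1]+5)<30)&(B[...,2]>z)&(B[...,2]<=z+8);print(z,m.sum(),np.percentile(B[m],[2,50,98],axis=0).round(0)[:,:2].tolist() if m.sum() else '')
t=snap('top');save(t,'top1.png',(180,70,380,270),3)
B=tob(world(t))*1e3
m=(abs(B[...,2]-25)<5)&(B[...,0]>-105)&(B[...,0]<22)&(abs(B[...,1]-20)<110)&(t['pixels'].min(-1)>60)
print(cv2.minAreaRect(B[m][:,:2].astype(np.float32)))
"
```

```text
t 13.6333 tcp_b mm [ 95.29  -4.44 217.62] F_b [0.02, 0.68, -0.91] gap 0.00026718510299361393
travel [-0.0007  0.0021  0.082 ] turn [-0.0007 -0.0013 -0.0013] mm [-0.5  1.7 65.6] deg [-0.1 -0.2 -0.2]
100 44 [[95.0, -12.0], [99.0, -4.0], [104.0, 4.0]]
108 42 [[100.0, -11.0], [103.0, -4.0], [108.0, 4.0]]
116 57 [[105.0, -12.0], [108.0, -4.0], [113.0, 4.0]]
124 55 [[109.0, -12.0], [112.0, -4.0], [117.0, 4.0]]
132 71 [[113.0, -12.0], [117.0, -4.0], [123.0, 4.0]]
140 76 [[118.0, -12.0], [122.0, -4.0], [127.0, 4.0]]
148 79 [[123.0, -12.0], [126.0, -4.0], [131.0, 4.0]]
156 309 [[128.0, -12.0], [139.0, -4.0], [146.0, 4.0]]
164 313 [[132.0, -9.0], [138.0, -4.0], [143.0, 2.0]]
172 0 
((-19.28060531616211, -20.700088500976562), (82.5409164428711, 138.51010131835938), 0.004805896896868944)
```

View pics/w5.png

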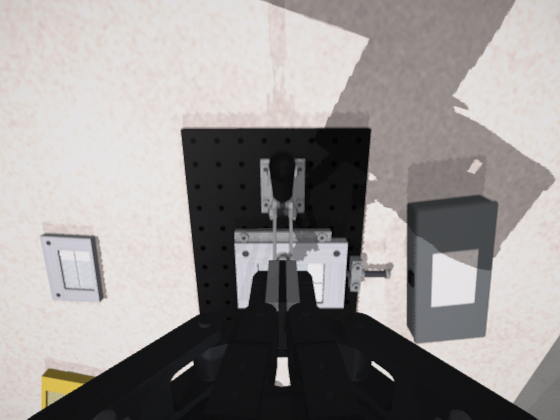

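The carrier sits at the fence (row 240) and the screw (column 348). The handle, at (282,175), is in line with the fingers (column 283). I'll descend in front of the grip and swing it.

Emit:
{"fn": "apply_moves", "kwargs": {"claw": [-1, -1, -1, -1, -1], "travel": [[0, 0, 0.05], [0, 0, 0.085], [0, 0, 0.085], [0.01, 0, 0.086], [0.018, 0, 0.087]], "turn": [[0, 0, 0], [0, 0, 0], [0, 0, 0], [0, 0, 0], [0, 0, 0]]}}

```text
t: 14.15
tcp_pos: [0.5732, 0.0211, 0.1485]
tool_rot: [0.604, 0.797, 0.001, 0.001]
force: [0.4, 0.2, 0.7]
finger_gap: -0.0
gripper_force: 0.0
```

```bash
python3 -c "
from h import *
where();go([.1377,-.0045,.1266],0)
"
```

```text
t 14.15 tcp_b mm [104.12  -7.47 148.46] F_b [0.08, -0.45, 0.65] gap -0.00015082516943926724
travel [ 0.042  -0.0041  0.0273] turn [ 0.0006  0.0001 -0.0024] mm [33.6 -3.3 21.8] deg [ 0.1  0.  -0.4]
```

Emit:
{"fn": "apply_moves", "kwargs": {"claw": [-1, -1, -1, -1, -1], "travel": [[0.01, -0.004, 0.001], [0.0175, -0.004, 0.006], [0.0255, -0.004, 0.0125], [0.034, -0.004, 0.02], [0.042, -0.004, 0.0275]], "turn": [[0, 0, 0], [0, 0, 0], [0, 0, 0], [0, 0, 0], [0, 0, 0]]}}

```text
t: 14.57
tcp_pos: [0.5608, 0.0537, 0.1262]
tool_rot: [0.603, 0.798, 0.001, 0.002]
force: [1.9, -2.7, 2.7]
finger_gap: -0.002
gripper_force: 1.6
```

```bash
python3 -c "
from h import *
where();go([.1486,-.0045,.1124],0)
go([.1567,-.0045,.0963],0)
"
```

```text
t 14.5667 tcp_b mm [138.94  -4.61 126.21] F_b [-3.11, -1.11, 2.72] gap -0.002299050608624309
travel [ 0.0121 -0.0003  0.0172] turn [ 0.0011  0.0004 -0.0018] mm [ 9.7 -0.2 13.8] deg [ 0.2  0.1 -0.3]
travel [ 0.0222 -0.0004  0.0374] turn [ 0.0011  0.0004 -0.0018] mm [17.8 -0.3 29.9] deg [ 0.2  0.1 -0.3]
```

Contact is made at about 4 N and the handle is moving. I'll follow the arc.

Emit:
{"fn": "apply_moves", "kwargs": {"claw": [-1, -1, -1, -1, -1], "travel": [[0.006, 0, 0.008], [0.012, 0, 0.017], [0.017, 0, 0.027], [0.022, 0, 0.037], [0.022, 0, 0.037]], "turn": [[0, 0, 0], [0, 0, 0], [0, 0, 0], [0, 0, 0], [0, 0, 0]]}}

```text
t: 14.98
tcp_pos: [0.555, 0.0705, 0.0946]
tool_rot: [0.603, 0.798, -0.0, -0.0]
force: [2.9, -0.6, 3.2]
finger_gap: 0.0
gripper_force: 1.7
```

```bash
python3 -c "
from h import *
where();go([.1619,-.0045,.0788],0)
s=snap('scene');save(s,'sc1.png',(210,140,400,300),4)
"
```

```text
t 14.9833 tcp_b mm [156.59  -3.73  94.57] F_b [-1.35, -2.66, 3.22] gap 9.560449378595135e-05
travel [0.0066 0.0009 0.0197] turn [-0.      0.     -0.0016] mm [ 5.3  0.7 15.8] deg [-0.   0.  -0.3]
```

View pics/sc1.png

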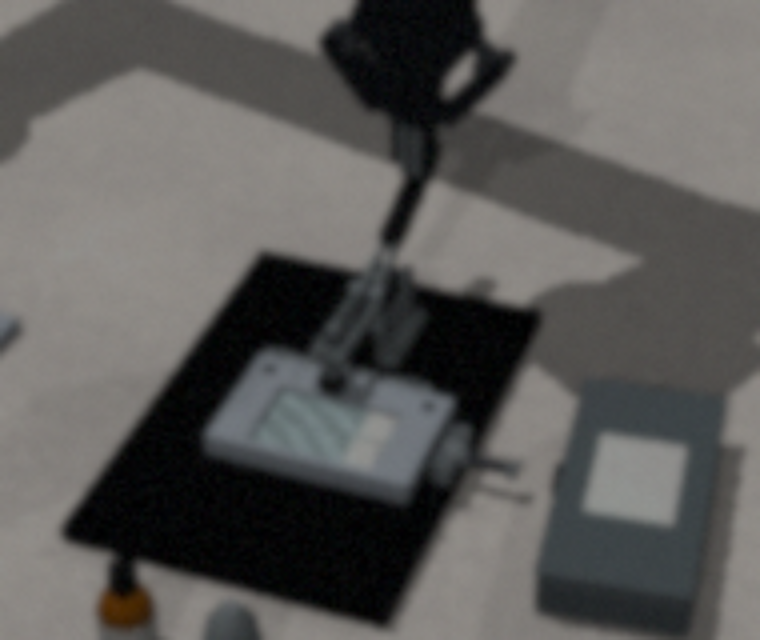

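The handle is half down with the fingertip on it at (425,170). The pad, at (335,380), is just above the strip and the carrier is still home.

Emit:
{"fn": "apply_moves", "kwargs": {"claw": [-1, -1, -1, -1, -1], "travel": [[0.002, 0, 0.005], [0.004, 0, 0.01], [0.006, 0, 0.015], [0.007, 0, 0.02], [0.007, 0, 0.02]], "turn": [[0, 0, 0], [0, 0, 0], [0, 0, 0], [0, 0, 0], [0, 0, 0]]}}

```text
t: 15.45
tcp_pos: [0.551, 0.0759, 0.0784]
tool_rot: [0.603, 0.798, -0.001, -0.003]
force: [-0.0, -0.0, 0.1]
finger_gap: -0.001
gripper_force: 0.0
```

```bash
python3 -c "
from h import *
where()
"
```

```text
t 15.45 tcp_b mm [162.98  -1.37  78.44] F_b [0.01, 0.04, 0.1] gap -0.0011575017089656622
```

Emit:
{"fn": "apply_moves", "kwargs": {"claw": [-1, -1, -1, -1, -1], "travel": [[0, 0, 0.003], [0.001, 0, 0.006], [0.001, 0, 0.007], [0.001, 0, 0.007], [0.001, 0, 0.007]], "turn": [[0, 0, 0], [0, 0, 0], [0, 0, 0], [0, 0, 0], [0, 0, 0]]}}

```text
t: 15.87
tcp_pos: [0.553, 0.0762, 0.0742]
tool_rot: [0.603, 0.798, -0.0, -0.0]
force: [0.2, 1.3, -0.3]
finger_gap: -0.002
gripper_force: 0.0
```

```bash
python3 -c "
from h import *
where()
"
```

```text
t 15.8667 tcp_b mm [162.71  -3.35  74.24] F_b [1.17, -0.58, -0.32] gap -0.0015111750531469849
```

There is no force left, so it has likely snapped closed. I'll probe down gently, then retract and look.

Emit:
{"fn": "apply_moves", "kwargs": {"claw": [-1, -1, -1, -1, -1], "travel": [[0, 0, 0.001], [0, 0, 0.002], [0, 0, 0.003], [0, 0, 0.004], [0, 0, 0.004]], "turn": [[0, 0, 0], [0, 0, 0], [0, 0, 0], [0, 0, 0], [0, 0, 0]]}}

```text
t: 16.28
tcp_pos: [0.5531, 0.0761, 0.0711]
tool_rot: [0.603, 0.798, -0.0, -0.0]
force: [-0.4, -0.0, -0.5]
finger_gap: 0.001
gripper_force: 0.0
```

```bash
python3 -c "
from h import *
where()
"
```

```text
t 16.2833 tcp_b mm [162.61  -3.44  71.06] F_b [0.1, 0.37, -0.45] gap 0.0005490596904843615
```

Emit:
{"fn": "apply_moves", "kwargs": {"claw": [-1, -1, -1, -1, -1], "travel": [[0, 0, 0.001], [0, 0, 0.002], [0, 0, 0.003], [0, 0, 0.004], [0, 0, 0.004]], "turn": [[0, 0, 0], [0, 0, 0], [0, 0, 0], [0, 0, 0], [0, 0, 0]]}}

```text
t: 16.7
tcp_pos: [0.553, 0.0762, 0.0678]
tool_rot: [0.603, 0.798, -0.0, -0.0]
force: [1.3, -0.5, 0.1]
finger_gap: -0.003
gripper_force: 0.0
```

```bash
python3 -c "
from h import *
where()
"
```

```text
t 16.7 tcp_b mm [162.64  -3.4   67.79] F_b [-0.82, -1.07, 0.06] gap -0.0032791650752728926
```

Emit:
{"fn": "apply_moves", "kwargs": {"claw": [-1, -1, -1, -1, -1], "travel": [[0, 0, -0.05], [0, 0, -0.1], [-0.05, 0, -0.15], [-0.1, 0, -0.16], [-0.12, 0, -0.16]], "turn": [[0, 0, 0], [0, 0, 0], [0, 0, 0], [0, 0, 0], [0, 0, 0]]}}

```text
t: 17.12
tcp_pos: [0.5824, -0.0183, 0.2001]
tool_rot: [0.603, 0.798, 0.001, 0.004]
force: [1.2, 0.0, 0.1]
finger_gap: -0.004
gripper_force: 0.0
```

```bash
python3 -c "
from h import *
where()
s=snap('wrist');B=tob(world(s))*1e3
im=[s['pixels'][...,::-1]];im.append(snap('scene')['pixels'][120:330,200:480,::-1])
cv2.imwrite('pics/f.png',np.hstack([cv2.resize(i,(400,300)) for i in im]))
for x in range(60,215,10):
  m=(B[...,0]>x)&(B[...,0]<=x+10)&(abs(B[...,1]+5)<25)&(B[...,2]>30)&(B[...,2]<150);print(x,m.sum(),np.percentile(B[m],[5,50,95],axis=0).round(1)[:,1:].tolist() if m.sum() else '')
"
```

```text
t 17.1167 tcp_b mm [ 63.7   -5.29 200.1 ] F_b [-0.3, -1.13, 0.07] gap -0.0035165307422667584
60 243 [[-17.2, 39.5], [-3.8, 59.8], [9.6, 63.7]]
70 264 [[-16.3, 37.5], [-3.8, 59.5], [8.7, 62.9]]
80 216 [[-16.3, 36.6], [-3.9, 52.7], [8.6, 60.5]]
90 243 [[-16.2, 34.4], [-3.9, 52.7], [8.4, 59.6]]
100 255 [[-17.3, 48.2], [-4.0, 52.9], [9.3, 62.7]]
110 334 [[-16.5, 43.9], [-4.0, 62.9], [8.5, 66.0]]
120 240 [[-10.9, 60.4], [-3.7, 64.7], [3.6, 66.4]]
130 258 [[-10.8, 60.2], [-3.8, 64.4], [3.4, 66.3]]
140 259 [[-10.9, 60.7], [-3.5, 64.5], [3.3, 66.3]]
150 260 [[-10.9, 61.0], [-3.9, 64.6], [3.1, 66.3]]
160 280 [[-10.8, 60.7], [-3.6, 64.6], [3.6, 66.3]]
170 291 [[-10.8, 60.2], [-3.6, 64.5], [3.6, 66.6]]
180 299 [[-11.5, 59.8], [-3.7, 64.5], [3.4, 66.6]]
190 205 [[-10.7, 59.7], [-3.8, 63.8], [2.5, 66.0]]
200 0 
210 0
```

View pics/f.png

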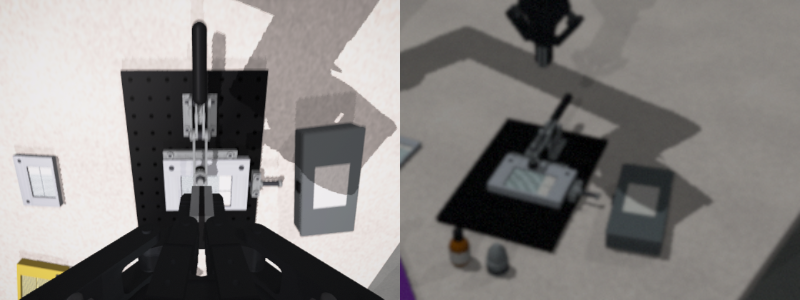

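The wrist view shows the handle lying level from (200,25) to (200,95), top at z=66 mm, with the pad on the carrier's strip. The carrier is still against the fence and screw. I'll press lightly to confirm the handle is on its stop.

Emit:
{"fn": "apply_moves", "kwargs": {"claw": [-1, -1, -1, -1, -1], "travel": [[0.05, 0, 0.01], [0.1, 0, 0.05], [0.12, 0, 0.1], [0.125, 0, 0.15], [0.125, 0, 0.16]], "turn": [[0, 0, 0], [0, 0, 0], [0, 0, 0], [0, 0, 0], [0, 0, 0]]}}

```text
t: 17.63
tcp_pos: [0.547, 0.0828, 0.0635]
tool_rot: [0.602, 0.798, -0.002, -0.004]
force: [-1.7, 2.1, 5.0]
finger_gap: 0.003
gripper_force: 3.3
```

Emit:
{"fn": "apply_moves", "kwargs": {"claw": [-1, -1, -1, -1, -1], "travel": [[0, 0, 0.001], [0, 0, 0.002], [0, 0, 0.003], [0, 0, 0.004], [0, 0, 0.004]], "turn": [[0, 0, 0], [0, 0, 0], [0, 0, 0], [0, 0, 0], [0, 0, 0]]}}

```text
t: 18.05
tcp_pos: [0.5532, 0.0795, 0.0661]
tool_rot: [0.603, 0.798, 0.001, 0.001]
force: [-0.7, 0.8, 0.0]
finger_gap: -0.003
gripper_force: 0.0
```

```bash
python3 -c "
from h import *
where()
"
```

```text
t 18.05 tcp_b mm [165.76  -4.51  66.06] F_b [0.96, 0.48, 0.01] gap -0.002572302103961527
```

Emit:
{"fn": "apply_moves", "kwargs": {"claw": [-1, -1, -1, -1, -1], "travel": [[0, 0, 0.001], [0, 0, 0.002], [0, 0, 0.003], [0, 0, 0.004], [0, 0, 0.004]], "turn": [[0, 0, 0], [0, 0, 0], [0, 0, 0], [0, 0, 0], [0, 0, 0]]}}

```text
t: 18.47
tcp_pos: [0.5527, 0.0799, 0.0625]
tool_rot: [0.603, 0.798, 0.0, 0.001]
force: [-1.0, -0.4, 6.4]
finger_gap: 0.001
gripper_force: 3.3
```

Emit:
{"fn": "apply_moves", "kwargs": {"claw": [-1, -1, -1, -1, -1], "travel": [[0, 0, 0.001], [0, 0, 0.002], [0, 0, 0.002], [0, 0, 0.002], [0, 0, 0.002]], "turn": [[0, 0, 0], [0, 0, 0], [0, 0, 0], [0, 0, 0], [0, 0, 0]]}}

```text
t: 18.88
tcp_pos: [0.5527, 0.08, 0.0616]
tool_rot: [0.603, 0.798, 0.001, 0.001]
force: [-1.6, 0.9, 9.8]
finger_gap: -0.005
gripper_force: 5.2
```

```bash
python3 -c "
from h import *
where()
"
```

```text
t 18.8833 tcp_b mm [166.41  -4.18  61.57] F_b [1.3, 1.33, 9.8] gap -0.005484859591844454
```

Emit:
{"fn": "apply_moves", "kwargs": {"claw": [-1, -1, -1, -1, -1], "travel": [[0, 0, 0.0007], [0, 0, 0.0014], [0, 0, 0.002], [0, 0, 0.002], [0, 0, 0.002]], "turn": [[0, 0, 0], [0, 0, 0], [0, 0, 0], [0, 0, 0], [0, 0, 0]]}}

```text
t: 19.3
tcp_pos: [0.5527, 0.0802, 0.0604]
tool_rot: [0.603, 0.798, 0.001, 0.001]
force: [-3.0, 0.8, 13.5]
finger_gap: 0.001
gripper_force: 6.8
```

```bash
python3 -c "
from h import *
where()
"
```

```text
t 19.3 tcp_b mm [166.58  -4.18  60.4 ] F_b [1.58, 2.72, 13.53] gap 0.0007413830353198376
```

Emit:
{"fn": "apply_moves", "kwargs": {"claw": [-1, -1, -1, -1, -1], "travel": [[0, 0, -0.04], [0, 0, -0.08], [0, 0, -0.12], [-0.05, 0, -0.15], [-0.1, 0, -0.17]], "turn": [[0, 0, 0], [0, 0, 0], [0, 0, 0], [0, 0, 0], [0, 0, 0]]}}

```text
t: 19.72
tcp_pos: [0.5726, 0.0098, 0.1946]
tool_rot: [0.601, 0.799, 0.001, 0.001]
force: [1.4, -0.5, 0.1]
finger_gap: -0.002
gripper_force: 0.0
```

```bash
python3 -c "
from h import *
where()
s=snap('wrist');save(s,'w6.png');B=tob(world(s))*1e3
for x in range(100,215,20):
  m=(B[...,0]>x)&(B[...,0]<=x+20)&(abs(B[...,1]+4)<3)&(B[...,2]>30)&(B[...,2]<150);print(x,m.sum(),np.percentile(B[m],[5,50,95],axis=0).round(1)[:,1:].tolist() if m.sum() else '')
s=snap('top');B=tob(world(s))*1e3
m=(abs(B[...,2]-25)<5)&(B[...,0]>-105)&(B[...,0]<22)&(abs(B[...,1]+12)<72)&(s['pixels'].min(-1)>60)
for y in range(-80,60,15):
  k=m&(B[...,1]>y)&(B[...,1]<y+15)
  if k.sum()>5: print(y,np.percentile(B[k][:,0],[1,99]).round(1))
print(np.percentile(B[m][:,1],[1,99]))
"
```

```text
t 19.7167 tcp_b mm [ 93.45  -3.72 194.59] F_b [-0.86, -1.22, 0.12] gap -0.002051728135228436
100 124 [[-6.8, 51.2], [-4.2, 64.9], [-1.6, 66.2]]
120 165 [[-6.7, 64.6], [-4.2, 65.7], [-1.7, 66.8]]
140 172 [[-6.7, 64.4], [-4.2, 65.7], [-1.7, 67.0]]
160 195 [[-6.6, 64.7], [-4.2, 65.6], [-1.0, 67.0]]
180 205 [[-6.6, 61.8], [-4.2, 65.5], [-1.1, 66.9]]
200 0 
-80 [-58.9  20.9]
-65 [-59.3  21.3]
-50 [-59.5  21.2]
-35 [-59.6  20.8]
-20 [-59.6   8. ]
-5 [-60.   20.3]
10 [-59.9  21.1]
25 [-59.2  21.2]
40 [-59.6  20.7]
[-78.55826561  47.30396197]
```

View pics/w6.png

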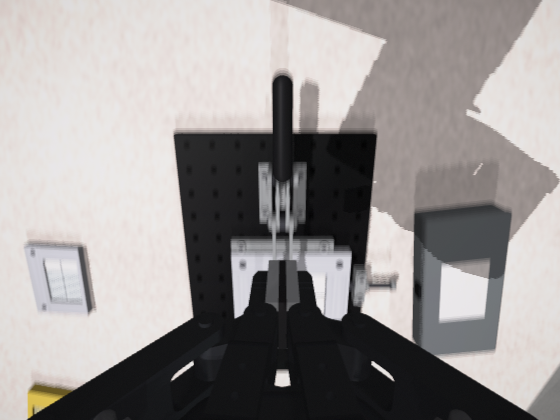

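The handle returns to the same level rest after a 13 N press, the carrier is square and home, and the robot is clear. Handing in.

```bash
python3 -c "
from h import *
print(manip.sign_off())"
```

```text
the job is handed in; nothing more can be done
None
```

I slid the carrier home against the fence and the stop screw, swung the clamp past its dead point onto its stop, moved the arm clear and handed the job in. The sign-off gave no verdict, and the pad's force could not be measured directly.

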